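# Set the mirror turntable to the green mark

### The job

Turn the turntable with the bronze mirror on it by pushing its red tab with a fingertip, without pinching the tab, until the white index line on the disc lines up with the green marker on the scale ring (not the yellow one), then draw the hand clear. Let the mirror ride round without touching or lifting it, and leave everything else on the bench where it is.

Things in the scene. Friction and masses are not known exactly. Their poses are not given: they have to be found in the camera images.
- turntable: Fixed round white base of the work turntable, 284 mm diameter, 30 mm high, standing on the bench and not movable. Origin: centre of its underside, on the turning axis; z up. The flat ring between radius 110 and 142 mm carries black scale ticks every 10 degrees. On it turns a dark steel disc of 110 mm radius whose top is 40 mm above the bench, with a black rubber pad (radius 58 mm, top 42 mm above the bench) in the middle.
- dial (a joint): Turning angle of the steel disc in its base, rad, growing counter-clockwise seen from above; at 0 the index line points along the base's +x. It turns freely more than half a turn either way from any start (stops at -6.2 and 6.2), drags with about 0.18 N m of friction (some 2 to 3 N of push at the tab), has no spring and stays where it is left.
- index (a point): Outer end of the white index line (6 mm wide, 30 mm long, radial) on the rim of the steel disc: 111 mm from the turning axis, 34 mm above the bench. Turns with the disc.
- tab (a point): Middle of the top edge of the upright red finger tab on the steel disc, diametrically opposite the index line: 88 mm from the axis, 76 mm above the bench. The tab is a plate 36 mm long radially (from 70 to 106 mm off the axis), 14 mm thick along the direction of turning, 36 mm high above the disc's top; its two flat pushing sides are called tab_side_a (pushed to turn counter-clockwise) and tab_side_b (clockwise). Turns with the disc.
- mark_green (a point): Inner end of the green marker line (the target): a green clip clamped on the scale ring, with a radial bar 6 mm wide from 113 to 139 mm off the axis, 34 mm high above the bench, and a 22 mm wide grip outside it. This point is 111 mm from the axis, 34 mm above the bench, so that it coincides with the index point when the lines are in line. Fixed.
- mark_yellow (a point): The same point of a yellow clip of the same shape (an old setting, not the target). Fixed.
- mirror: Ancient bronze mirror, a grey-green disc of 96 mm diameter, 7 mm thick at its rim with a 14 mm high boss in the middle, about 0.35 kg; lies loose on the rubber pad near the disc's centre and rides round with it. Origin: centre of its underside.
- tape: Bystander: roll of yellow tape, 84 mm diameter, 24 mm high, lying flat close to the turntable. Origin: centre of its underside.
- jar: Bystander: jar, 52 mm diameter, 65 mm high, close to the turntable. Origin: centre of its underside.
- block: Bystander: wooden block 45 x 70 x 40 mm, close to the turntable's far side. Origin: centre of its underside.
- mallet: Bystander: wooden mallet lying on the bench, head 70 x 120 x 70 mm, handle 200 mm. Origin: on the bench under the handle's head end.
- driver: Bystander: screwdriver with a green handle lying on the bench, about 200 mm long. Origin near its middle.
- brush: Bystander: brush with a wooden handle lying on the bench, about 200 mm long. Origin near its middle.

How it is judged:
By the outcome, as a careful person would: the job done as asked, in the order asked, and still so for the second after the job is handed in, with the robot touching nothing.
It also fails if it takes over 51 s, if anything falls off the work surface, if the arm or the gripper's body presses on something with over 40 N, if the wrist force passes 120 N, or if a joint passes its speed limit or range.

### The arm

A 7-joint arm with a two-finger parallel gripper is mounted at the origin on the work surface. World frame = base frame: x ahead of the robot, y to its left, z up, the work surface at z = 0. Lengths are in mm, angles in rad, forces in N, time in s.
With the tool pointing down it reaches from about 425 to 825 mm from the base axis. Payload 3.6 kg.
Tool frame: the origin (TCP) lies on the centre line of the jaws, within the pads' length; the fingertips stand ahead of it and the grasp point (between the pads) lies 3 mm ahead of it (robot.tcp_to_tips is the x of the fingertips in the tool frame, in mm); x points along the fingers, y is the direction in which the jaws open and shut, and the axes are right-handed (so a half turn about x gives the same grasp; the last joint's range is limited). The gripper opens to 85 mm and grips with 20 to 120 N. Pads are 22 mm wide; open, the fingers measure 114 mm over their backs; the gripper's body (76 mm by 85 mm) begins 54 mm behind the grasp point. The pads swing forward as they close: fully open they stand 13 mm farther back than shut.
Start: joints at [-1.274, 0.615, -0.013, 1.423, 0.008, 1.103, -0.04], TCP at [206.779, 616.204, 253.297] pointing down, gripper open.
Joint ranges: [-3.12, 3.12], [-0.3, 2.06], [-1.34, 1.32], [0.26, 2.42], [-1.36, 4.5], [0.01, 1.98], [-2.84, 2.84]. Speed limits (rad/s): [2.79, 2.79, 3.14, 3.14, 3.14, 3.14, 3.14].

### API

Orientations are given as a unit quaternion [x, y, z, w].
In Python, from workcell import telemetry, cams, job, robot gives the robot as it stands.
- The arm moves only by the tool play_rows, never from a script. Its argument "moves" is a list of rows, each an object with "fingers": the finger opening in m, from 0 to 0.0854; "offset": the shift along the world's x, y, z in m, a list of three; "twist": the turn about the world's z in degrees. A call has 1 to 20 rows; each row is the pose to reach, as a shift and turn from the pose commanded when the call began; what a row does not reach only later rows make up. A row lasts 1/10 s, in which the tool goes at most 50 mm and 8.59 degrees, less where a joint would pass 70% of its speed; a pose out of reach is approached as far as the arm can. A call with a gripper value outside its range is refused whole. The fingers move at their own pace and stop on an object; "newtons" is the grip in N (left out, the last holds). Time passes only in rows, so rows that repeat a pose let the fingers close. It gives the time, the measured TCP pose, the force and the opening at its end, in the units of the state.
- telemetry.get_obs(): the state, without advancing time (a new reading comes with each control period).
- cams.snapshot(name): name is "scene" or "top"; returns (picture, depth): 420x560x3 uint8, red, green, blue; 420x560 float32, mm along the optical axis (not along the pixel's ray), 0 where there is no reading.
- cams.get_calibration(name): a dict with "fx", "fy", "cx", "cy" (pixels), "pose" (4x4, takes a point from camera to world coordinates). Camera axes: x right, y down, z forward; pixel columns grow to the right and rows downward; lengths in mm; the calibration is good to about 2 mm. A picture is of the moment at which its call begins. get_calibration takes no time and is no camera call.
- job.finish_job(): hands the job in, once; it reports no verdict.
The state is a dict: "time": time; "joint_positions": joint angles; "qvel": joint speeds; "tau": joint torques, N m; "tcp_pos": TCP position; "ee_rot": TCP orientation; "force": force on the tool from outside, world axes, zero at the start; "wrist_torque": the same for the moment, N m; "opening": finger opening in mm.
Only numpy, scipy, OpenCV 4.12 (cv2) and the standard library are available. Lean on these libraries where they do the work, as an engineer would, in place of code of your own. Each camera call takes 0.05 s, during which the arm holds its last target.

## Working session

There is one attempt and no reset: what is moved stays moved. The work goes in short steps, Python scripts to look and compute and a tool call to move; the robot and the scene stay as the last step left them, time stands still between calls to the robot, and variables do not carry over. Pictures are saved under pics/ and viewed, and the job is handed in when it is done.

Besides the shell and the picture viewer there is one more tool, called after ">>>" as name([rows], argument=value, ...), one row to a line, values as JSON. play_rows: Moves the arm, as the interface text tells. Its arguments: {"type":"object","properties":{"moves":{"type":"array"},"newtons":{"type":"number"}},"required":["moves"]}

```bash
mkdir -p pics; python3 - <<'E'
from workcell import telemetry,cams,robot
import cv2,numpy as np
for n in("top","scene"):
    p,d=cams.snapshot(n); cv2.imwrite(f"pics/{n}0.png",cv2.cvtColor(p,cv2.COLOR_RGB2BGR)); np.savez(f"{n}0.npz",p=p,d=d)
    c=cams.get_calibration(n); print(n,c)
o=telemetry.get_obs(); print(o); print(robot.tcp_to_tips)
E
```

```text
top {'fx': 463.0506507456285, 'fy': 463.0506507456285, 'cx': 280.000714752794, 'cy': 204.97750332459566, 'pose': array([[-2.03259528e-03, -9.88052843e-01,  1.54102067e-01,
         3.45993120e+02],
       [-9.99852605e-01, -6.19133802e-04, -1.71576712e-02,
         3.85840684e+01],
       [ 1.70480956e-02, -1.54114228e-01, -9.87905951e-01,
         1.40551599e+03],
       [ 0.00000000e+00,  0.00000000e+00,  0.00000000e+00,
         1.00000000e+00]])}
scene {'fx': 408.1840725423419, 'fy': 408.1840725423419, 'cx': 281.4043689642033, 'cy': 205.71222993862665, 'pose': array([[ 4.57914865e-02,  7.67166147e-01, -6.39811880e-01,
         1.47255211e+03],
       [ 9.98784565e-01, -4.68525053e-02,  1.53047704e-02,
         2.96737005e+00],
       [-1.82354878e-02, -6.39735058e-01, -7.68379152e-01,
         1.15927352e+03],
       [ 0.00000000e+00,  0.00000000e+00,  0.00000000e+00,
         1.00000000e+00]])}
{'time': 0.1, 'joint_positions': array([-1.2734865 ,  0.61581701, -0.01258877,  1.42475734,  0.00806227,
        1.10342977, -0.04039556]), 'qvel': array([ 8.85080444e-05, -2.87919757e-03, -4.04093517e-04, -3.48382968e-03,
        5.70078904e-04,  3.60907296e-04,  1.58214362e-04]), 'tau': array([ 1.18682838e-03, -4.70383430e+01,  2.60334564e-01, -1.71569055e+01,
        1.01458668e-02,  5.95692254e-03,  1.04986577e-05]), 'tcp_pos': array([206.60377396, 615.60360367, 252.25138872]), 'ee_rot': array([ 0.11314894,  0.69799056, -0.11479883,  0.69773041]), 'force': array([0.47557255, 0.29220394, 0.49490136]), 'wrist_torque': array([-0.00761698, -0.06795342, -0.0087708 ]), 'opening': 85.24401602968123}
22.0
```

View pics/top0.png

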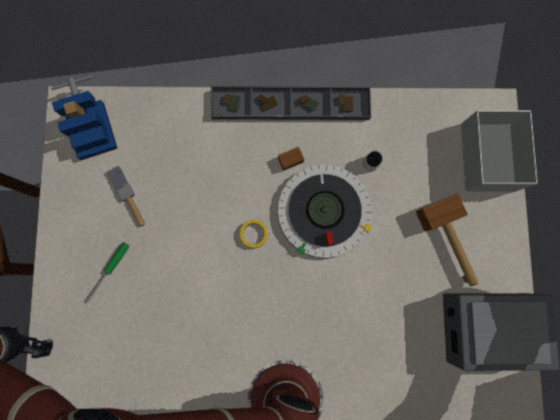

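View pics/scene0.png

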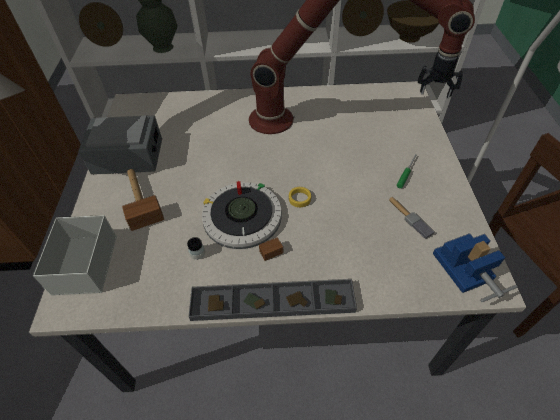

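```bash
cat > h.py <<'E'
import numpy as np,cv2
from workcell import cams
def world(n,d,us,vs):
    c=cams.get_calibration(n);z=d[vs,us]
    P=np.stack([(us-c['cx'])/c['fx']*z,(vs-c['cy'])/c['fy']*z,z],-1)
    return P@c['pose'][:3,:3].T+c['pose'][:3,3]
def ray(n,u,v,h):
    c=cams.get_calibration(n);r=c['pose'][:3,:3]@np.array([(u-c['cx'])/c['fx'],(v-c['cy'])/c['fy'],1]);t=c['pose'][:3,3]
    return t+r*(h-t[2])/r[2]
E
python3 - <<'E'
from h import *
for n,box in(("top",(255,140,390,270)),("scene",(180,170,300,265))):
    f=np.load(f"{n}0.npz");p,d=f['p'],f['d']
    x0,y0,x1,y1=box
    cv2.imwrite(f"pics/{n}0c.png",cv2.cvtColor(cv2.resize(p[y0:y1,x0:x1],None,fx=5.5,fy=4.6 if n=="top" else 5.5,interpolation=cv2.INTER_CUBIC),cv2.COLOR_RGB2BGR))
    v,u=np.mgrid[y0:y1,x0:x1];u=u.ravel();v=v.ravel()
    hsv=cv2.cvtColor(p,cv2.COLOR_RGB2HSV)[v,u].astype(int);W=world(n,d,u,v)
    H,S,V=hsv.T
    for name,m in dict(red=((H<6)|(H>174))&(S>180)&(V>80),green=(H>45)&(H<85)&(S>140),yel=(H>20)&(H<33)&(S>150)&(V>90),ringwhite=(S<50)&(V>110)&(W[:,2]>22)&(W[:,2]<36)).items():
        w=W[m]; print(n,name,m.sum(),w.mean(0).round(1) if m.sum() else '',np.round(np.c_[u,v][m].mean(0),1), w.min(0).round(),w.max(0).round())
    m=(S<50)&(V>110)
    w=W[(W[:,2]>22)&(W[:,2]<36)&m]
    # circle fit robust: base top z~30
    from scipy.optimize import least_squares
    w=w[np.hypot(*(w[:,:2]-np.median(w[:,:2],0)).T)<170]
    r=least_squares(lambda q:np.hypot(w[:,0]-q[0],w[:,1]-q[1])-126,[w[:,0].mean(),w[:,1].mean()],loss='soft_l1',f_scale=8)
    print(n,"centre",r.x,np.median(w[:,2]))
E
```

```text
top red 56 [ 457.7 -125.8   74.6] [329.1 237.9] [ 441. -134.   56.] [ 475. -120.   82.]
top green 34 [451.1 -62.6  37.4] [306.2 241.2] [ 419. -273.   22.] [707. -38.  62.]
top yel 136 [477.2  -1.3  44.8] [286.8 232.1] [ 346. -254.   -3.] [ 513.   90. 1406.]
top ringwhite 2253 [ 548.2 -124.    30.6] [326.1 209.3] [ 407. -291.   22.] [742.  21.  36.]
top centre [ 546.70165722 -118.67690856] 30.69966367529878
scene red 25 [ 465.5 -127.4   73.1] [238.2 185.9] [ 446. -132.   45.] [ 478. -120.   81.]
scene green 19 [ 515.4 -108.2   43.2] [242.3 203.2] [ 424. -282.   30.] [721. -43.  68.]
scene yel 120 [487.7  20.4  21.7] [279.3 198. ] [ 441. -255.    4.] [521.  96.  38.]
scene ringwhite 1237 [ 578.3 -126.8   30.1] [238.7 218.5] [ 403. -293.   22.] [724.  20.  36.]
scene centre [ 549.06058827 -118.88132917] 30.147079832030045
```

View pics/top0c.png

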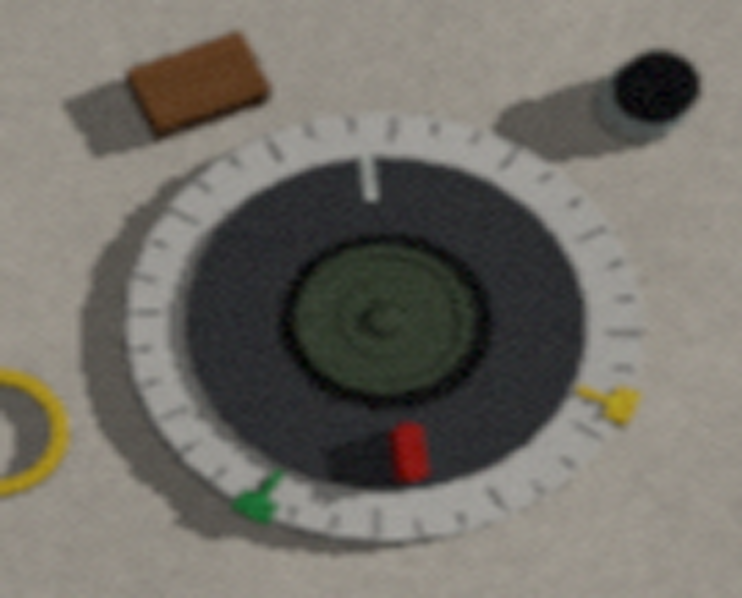

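View pics/scene0c.png

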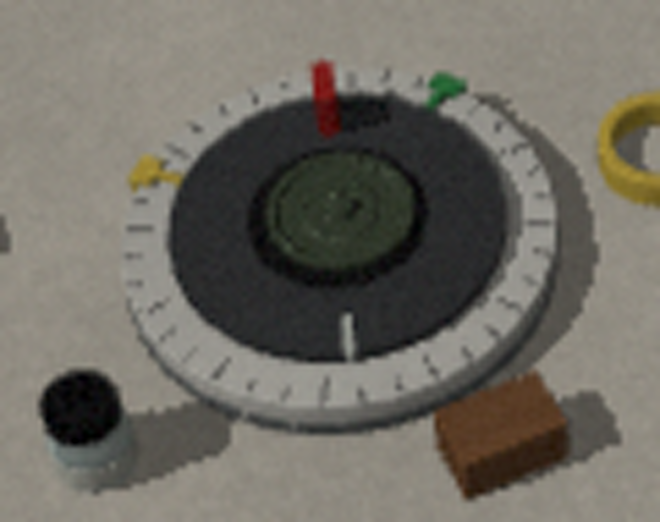

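```bash
cat >> h.py <<'E'
def ortho(n,p,h,c=(548,-119),half=150,s=2):
    pts=[(c[0]+half,c[1]+half),(c[0]+half,c[1]-half),(c[0]-half,c[1]-half),(c[0]-half,c[1]+half)] # TL,TR,BR,BL (up=+x,left=+y)
    k=cams.get_calibration(n);Ri=np.linalg.inv(k['pose']);src=[]
    for x,y in pts:
        q=Ri@[x,y,h,1];src.append((q[0]/q[2]*k['fx']+k['cx'],q[1]/q[2]*k['fy']+k['cy']))
    N=2*half*s
    H=cv2.getPerspectiveTransform(np.float32(src),np.float32([(0,0),(N,0),(N,N),(0,N)]))
    return cv2.warpPerspective(p,H,(N,N),flags=cv2.INTER_CUBIC)
E
python3 - <<'E'
from h import *
for n in("top","scene"):
    p=np.load(f"{n}0.npz")['p']
    for h in(30,40):
        o=ortho(n,p,h)
        if h==30:
            # rim of base
            cv2.circle(o,(300,300),284,(255,0,255),1)
        else: cv2.circle(o,(300,300),220,(255,0,255),1);cv2.circle(o,(300,300),3,(255,0,255),1)
        cv2.imwrite(f"pics/o_{n}{h}.png",cv2.cvtColor(o,cv2.COLOR_RGB2BGR))
a=[cv2.imread(f"pics/o_{n}{h}.png") for n in("top","scene") for h in(30,40)]
cv2.imwrite("pics/ocomb.png",cv2.resize(np.vstack([np.hstack(a[:2]),np.hstack(a[2:])]),(600,600)))
E
```

```text
(no output)
```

View pics/o_top30.png

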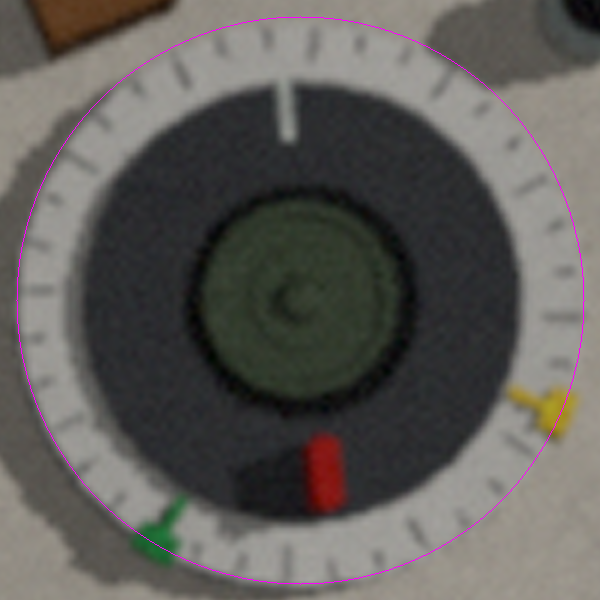

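View pics/o_top40.png

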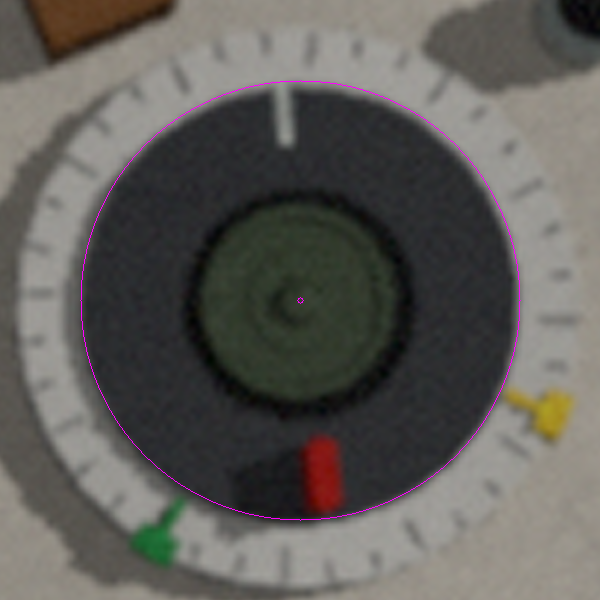

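View pics/o_scene40.png

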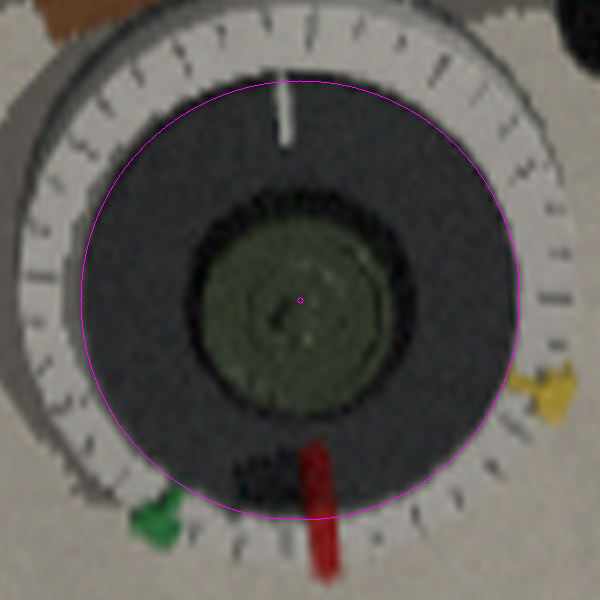

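```bash
python3 - <<'E'
from h import *
C=np.array([548,-119])
for n,boxes in(("top",dict(green=(298,240,312,256),yel=(358,220,374,236),jar=(362,148,386,174),block=(275,145,306,170),tab=(322,230,336,248))),("scene",dict(green=(254,180,270,194),yel=(200,196,216,208),tab=(234,178,246,196)))):
    f=np.load(f"{n}0.npz");p,d=f['p'],f['d']
    for k,(x0,y0,x1,y1) in boxes.items():
        v,u=np.mgrid[y0:y1,x0:x1];u=u.ravel();v=v.ravel();W=world(n,d,u,v);h=cv2.cvtColor(p,cv2.COLOR_RGB2HSV)[v,u].astype(int);H,S,V=h.T
        m={'green':(H>45)&(H<85)&(S>110),'yel':(H>20)&(H<33)&(S>130),'tab':((H<6)|(H>174))&(S>150)}.get(k,W[:,2]>30)
        w=W[m];rel=w[:,:2]-C;print(n,k,len(w),w.mean(0).round(1),'z pct',np.percentile(w[:,2],[10,50,90,98]).round(1),'rmin/max',np.hypot(*rel.T).min().round(),np.hypot(*rel.T).max().round(),'ang',np.degrees(np.arctan2(*rel.mean(0)[::-1])).round(1)%360)
E
```

```text
top green 39 [426.1 -45.6  68.9] z pct [ 27.   35.5  40.1 371.1] rmin/max 118.0 256.0 ang 148.9
top yel 41 [ 485.6 -229.6  100.1] z pct [  28.9   32.9   38.8 1405.5] rmin/max 116.0 256.0 ang 240.6
top jar 261 [ 694.9 -265.2   58.4] z pct [37.  63.9 68.1 69.5] rmin/max 186.0 235.0 ang 315.1
top block 349 [702.8 -19.   56.4] z pct [37.  40.9 44.8 47.9] rmin/max 137.0 256.0 ang 32.9
top tab 78 [ 457.2 -125.7   69.3] z pct [46.8 75.4 78.9 81.1] rmin/max 74.0 107.0 ang 184.2
scene green 19 [434.8 -49.8  34.9] z pct [32.4 34.7 37.3 40.3] rmin/max 116.0 143.0 ang 148.5
scene yel 25 [ 496.2 -244.4   33.1] z pct [29.6 33.1 37.3 38.4] rmin/max 116.0 146.0 ang 247.5
scene tab 47 [ 469.  -125.7   64.9] z pct [45.2 68.5 79.1 80. ] rmin/max 69.0 103.0 ang 184.9
```

>>> play_rows([
  {"fingers": 0,"offset": [0.24,-0.32,0],"twist": -8},
  {"fingers": 0,"offset": [0.24,-0.32,0],"twist": -16},
  {"fingers": 0,"offset": [0.24,-0.32,0],"twist": -24},
  {"fingers": 0,"offset": [0.24,-0.32,0],"twist": -32},
  {"fingers": 0,"offset": [0.24,-0.32,0],"twist": -40},
  {"fingers": 0,"offset": [0.24,-0.32,0],"twist": -48},
  {"fingers": 0,"offset": [0.24,-0.32,0],"twist": -56},
  {"fingers": 0,"offset": [0.24,-0.32,0],"twist": -64},
  {"fingers": 0,"offset": [0.25,-0.714,-0.05],"twist": -72},
  {"fingers": 0,"offset": [0.25,-0.714,-0.05],"twist": -80},
  {"fingers": 0,"offset": [0.25,-0.714,-0.05],"twist": -88},
  {"fingers": 0,"offset": [0.25,-0.714,-0.05],"twist": -96},
  {"fingers": 0,"offset": [0.25,-0.714,-0.05],"twist": -104},
  {"fingers": 0,"offset": [0.25,-0.714,-0.05],"twist": -112},
  {"fingers": 0,"offset": [0.25,-0.714,-0.05],"twist": -120},
  {"fingers": 0,"offset": [0.25,-0.714,-0.05],"twist": -128},
  {"fingers": 0,"offset": [0.25,-0.714,-0.05],"twist": -136},
  {"fingers": 0,"offset": [0.25,-0.714,-0.05],"twist": -144},
  {"fingers": 0,"offset": [0.25,-0.714,-0.05],"twist": -150},
  {"fingers": 0,"offset": [0.25,-0.714,-0.05],"twist": -156},
], newtons=60)

```text
time: 2.1
tcp_pos: [456.5, -97.7, 203.0]
ee_rot: [-0.706, -0.032, 0.707, -0.032]
force: [-0.1, 0.2, -0.1]
opening: 0.0
```

>>> play_rows([
  {"fingers": 0,"offset": [0,0,-0.045],"twist": 0},
  {"fingers": 0,"offset": [0,0,-0.085],"twist": 0},
  {"fingers": 0,"offset": [0,0,-0.11],"twist": 0},
  {"fingers": 0,"offset": [0,0,-0.127],"twist": 0},
  {"fingers": 0,"offset": [0,0,-0.127],"twist": 0},
])

```text
time: 2.6
tcp_pos: [455.2, -97.2, 74.3]
ee_rot: [-0.705, -0.034, 0.708, -0.033]
force: [-0.3, 0.1, 0.0]
opening: -0.3
```

```bash
python3 - <<'E'
from h import *
from workcell import telemetry
p,d=cams.snapshot("scene");np.savez("s1.npz",p=p,d=d)
cv2.imwrite("pics/s1.png",cv2.cvtColor(cv2.resize(p[130:270,150:310],None,fx=5,fy=4.2,interpolation=cv2.INTER_CUBIC)[:588],cv2.COLOR_RGB2BGR))
print(telemetry.get_obs()['tcp_pos'],telemetry.get_obs()['force'])
E
```

```text
[456.10242248 -97.68423344  75.54051556] [-0.28615798 -0.28581434 -0.6134966 ]
```

View pics/s1.png

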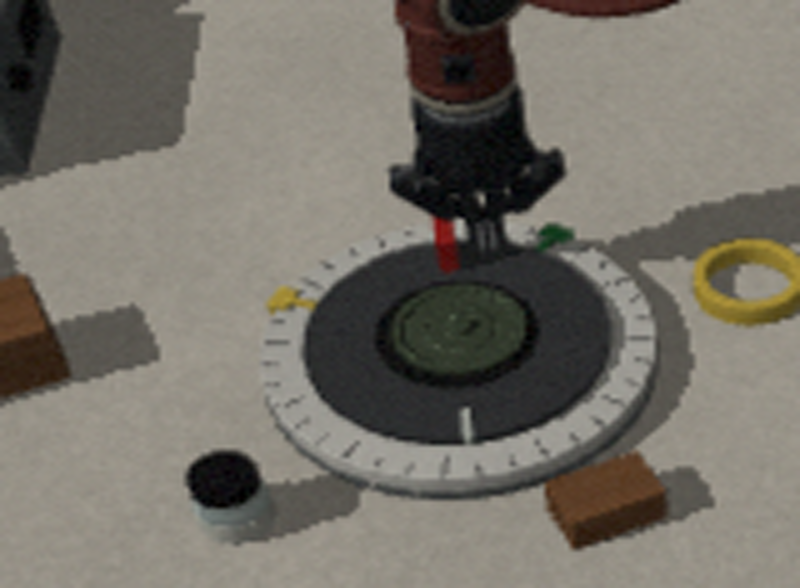

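```bash
python3 - <<'E'
from h import *
f=np.load("s1.npz");p,d=f['p'],f['d']
v,u=np.mgrid[130:200,200:280];u=u.ravel();v=v.ravel();W=world("scene",d,u,v)
for y0 in range(-175,-20,10):
    m=(W[:,1]>=y0)&(W[:,1]<y0+10)&(W[:,2]>46)&(W[:,2]<250)&(W[:,0]>400)&(W[:,0]<520)
    w=W[m]; 
    if len(w): 
        i=np.argsort(w[:,2])[:4]; print(y0,len(w),w[i].round().tolist(), [p[a,b].tolist() for a,b in zip(v[m][i],u[m][i])][:2])
E
```

```text
-165 7 [[459.0, -164.0, 46.0], [474.0, -156.0, 140.0], [472.0, -156.0, 143.0], [455.0, -156.0, 146.0]] [[59, 61, 60], [73, 70, 69]]
-155 22 [[473.0, -147.0, 128.0], [471.0, -146.0, 132.0], [473.0, -150.0, 133.0], [471.0, -153.0, 137.0]] [[43, 40, 41], [16, 17, 18]]
-145 37 [[507.0, -137.0, 50.0], [507.0, -140.0, 50.0], [472.0, -138.0, 117.0], [468.0, -138.0, 118.0]] [[48, 54, 42], [44, 50, 38]]
-135 103 [[495.0, -134.0, 46.0], [476.0, -130.0, 47.0], [502.0, -126.0, 49.0], [507.0, -129.0, 49.0]] [[29, 25, 31], [81, 17, 13]]
-125 103 [[506.0, -115.0, 47.0], [507.0, -119.0, 48.0], [474.0, -119.0, 49.0], [503.0, -122.0, 49.0]] [[44, 50, 37], [45, 54, 40]]
-115 88 [[506.0, -111.0, 52.0], [507.0, -115.0, 53.0], [509.0, -107.0, 55.0], [458.0, -108.0, 58.0]] [[47, 56, 43], [47, 53, 41]]
-105 106 [[508.0, -101.0, 48.0], [504.0, -97.0, 49.0], [504.0, -104.0, 50.0], [509.0, -104.0, 50.0]] [[50, 59, 45], [34, 37, 29]]
-95 103 [[458.0, -94.0, 46.0], [508.0, -90.0, 47.0], [509.0, -86.0, 48.0], [510.0, -93.0, 50.0]] [[41, 39, 41], [48, 53, 42]]
-85 87 [[508.0, -79.0, 47.0], [458.0, -85.0, 67.0], [460.0, -84.0, 75.0], [458.0, -84.0, 77.0]] [[32, 32, 34], [35, 38, 36]]
-75 91 [[464.0, -68.0, 98.0], [464.0, -72.0, 99.0], [449.0, -75.0, 104.0], [466.0, -71.0, 106.0]] [[81, 79, 75], [45, 45, 46]]
-65 77 [[460.0, -65.0, 100.0], [459.0, -57.0, 108.0], [460.0, -64.0, 109.0], [465.0, -60.0, 110.0]] [[36, 35, 31], [59, 59, 55]]
-55 30 [[491.0, -47.0, 46.0], [463.0, -53.0, 117.0], [463.0, -52.0, 122.0], [464.0, -49.0, 123.0]] [[48, 48, 48], [57, 59, 53]]
-45 25 [[459.0, -41.0, 128.0], [460.0, -41.0, 133.0], [465.0, -45.0, 134.0], [461.0, -38.0, 134.0]] [[83, 80, 75], [31, 30, 31]]
```

```bash
cat >> h.py <<'E'
C=np.array([548,-119.]);PHI=185.5
def F(th,s,r=88.5):
    a=np.radians(PHI+th);u=np.array([np.cos(a),np.sin(a)]);t=np.array([-u[1],u[0]]);return C+r*u-s*t
E
python3 - <<'E'
from h import *
b=np.array([456.8,-97.8])
for th,s in[(0,27),(0,24),(0,21),(0,19)]+[(t,19) for t in(1,3,6,9,13,17,21,25,29,33,37,41,45,48,50,50)]: print(th,s,((F(th,s)-b)/1000).round(4).tolist())
E
```

```text
0 27 [0.0005, -0.0028]
0 24 [0.0008, -0.0058]
0 21 [0.0011, -0.0088]
0 19 [0.0013, -0.0108]
1 19 [0.0011, -0.0123]
3 19 [0.0009, -0.0155]
6 19 [0.0007, -0.0202]
9 19 [0.0008, -0.025]
13 19 [0.0012, -0.0313]
17 19 [0.0022, -0.0375]
21 19 [0.0035, -0.0437]
25 19 [0.0053, -0.0497]
29 19 [0.0075, -0.0557]
33 19 [0.0101, -0.0614]
37 19 [0.0131, -0.067]
41 19 [0.0165, -0.0723]
45 19 [0.0202, -0.0774]
48 19 [0.0233, -0.081]
50 19 [0.0254, -0.0834]
50 19 [0.0254, -0.0834]
```

>>> play_rows([
  {"fingers": 0,"offset": [0.0005,-0.003,0],"twist": 0},
  {"fingers": 0,"offset": [0.001,-0.006,0],"twist": 0},
  {"fingers": 0,"offset": [0.001,-0.009,0],"twist": 0},
  {"fingers": 0,"offset": [0.001,-0.011,0],"twist": 0},
  {"fingers": 0,"offset": [0.001,-0.0125,0],"twist": 1},
  {"fingers": 0,"offset": [0.001,-0.0155,0],"twist": 3},
  {"fingers": 0,"offset": [0.001,-0.02,0],"twist": 6},
  {"fingers": 0,"offset": [0.001,-0.025,0],"twist": 9},
  {"fingers": 0,"offset": [0.001,-0.031,0],"twist": 13},
  {"fingers": 0,"offset": [0.002,-0.0375,0],"twist": 17},
  {"fingers": 0,"offset": [0.0035,-0.0435,0],"twist": 21},
  {"fingers": 0,"offset": [0.005,-0.0495,0],"twist": 25},
  {"fingers": 0,"offset": [0.0075,-0.0555,0],"twist": 29},
  {"fingers": 0,"offset": [0.01,-0.0615,0],"twist": 33},
  {"fingers": 0,"offset": [0.013,-0.067,0],"twist": 37},
  {"fingers": 0,"offset": [0.0165,-0.0725,0],"twist": 41},
  {"fingers": 0,"offset": [0.02,-0.0775,0],"twist": 45},
  {"fingers": 0,"offset": [0.0235,-0.081,0],"twist": 48},
  {"fingers": 0,"offset": [0.0255,-0.0835,0],"twist": 50},
  {"fingers": 0,"offset": [0.0255,-0.0835,0],"twist": 50},
])

```text
time: 4.65
tcp_pos: [481.9, -181.9, 76.0]
ee_rot: [-0.626, -0.329, 0.626, -0.329]
force: [-0.5, -0.1, -1.1]
opening: -0.1
```

```bash
cat > look.py <<'E'
import sys
from h import *
from workcell import telemetry
k=sys.argv[1]
p,d=cams.snapshot("top");q,e=cams.snapshot("scene");np.savez(f"k{k}.npz",p=p,d=d,q=q,e=e)
a=ortho("top",p,34);b=ortho("scene",q,34)
cv2.imwrite(f"pics/k{k}.png",cv2.cvtColor(cv2.resize(np.hstack([a,b]),(800,400),interpolation=cv2.INTER_AREA),cv2.COLOR_RGB2BGR))
o=telemetry.get_obs();print(o['time'],o['tcp_pos'],o['force'])
E
python3 look.py 1
```

```text
4.75 [ 481.88197746 -181.88593956   76.12761132] [-0.97399548  0.39401036 -1.29921146]
```

View pics/k1.png

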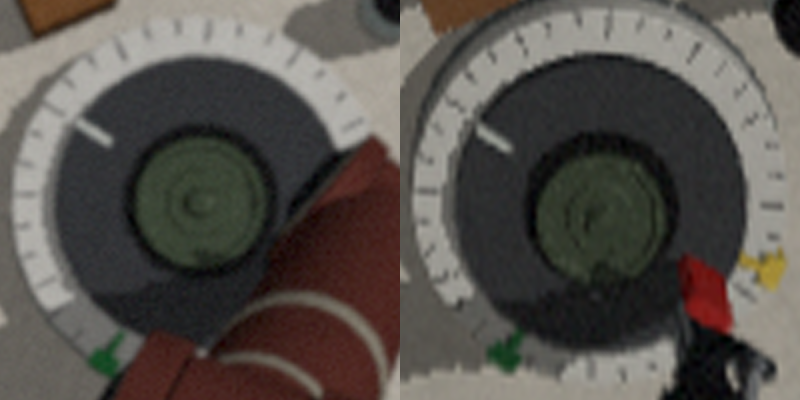

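```bash
python3 - <<'E'
from h import *
b=F(50,19)
for t in(51,53,56,60,64,68,72,76,80,84,88,92,96,100,104,108,112,115,117,117): print(t-50,((F(t,19)-b)/1000).round(4).tolist())
E
```

```text
1 [0.0011, -0.0011]
3 [0.0033, -0.0034]
6 [0.0069, -0.0065]
10 [0.0118, -0.0105]
14 [0.017, -0.0141]
18 [0.0224, -0.0173]
22 [0.0281, -0.0201]
26 [0.0339, -0.0225]
30 [0.0399, -0.0246]
34 [0.046, -0.0262]
38 [0.0522, -0.0273]
42 [0.0585, -0.028]
46 [0.0648, -0.0283]
50 [0.0711, -0.0282]
54 [0.0774, -0.0276]
58 [0.0837, -0.0266]
62 [0.0898, -0.0251]
65 [0.0943, -0.0237]
67 [0.0973, -0.0227]
67 [0.0973, -0.0227]
```

>>> play_rows([
  {"fingers": 0,"offset": [0.001,-0.001,0],"twist": 1},
  {"fingers": 0,"offset": [0.0035,-0.0035,0],"twist": 3},
  {"fingers": 0,"offset": [0.007,-0.0065,0],"twist": 6},
  {"fingers": 0,"offset": [0.012,-0.0105,0],"twist": 10},
  {"fingers": 0,"offset": [0.017,-0.014,0],"twist": 14},
  {"fingers": 0,"offset": [0.0225,-0.0175,0],"twist": 18},
  {"fingers": 0,"offset": [0.028,-0.02,0],"twist": 22},
  {"fingers": 0,"offset": [0.034,-0.0225,0],"twist": 26},
  {"fingers": 0,"offset": [0.04,-0.0245,0],"twist": 30},
  {"fingers": 0,"offset": [0.046,-0.026,0],"twist": 34},
  {"fingers": 0,"offset": [0.052,-0.0275,0],"twist": 38},
  {"fingers": 0,"offset": [0.0585,-0.028,0],"twist": 42},
  {"fingers": 0,"offset": [0.065,-0.0285,0],"twist": 46},
  {"fingers": 0,"offset": [0.071,-0.028,0],"twist": 50},
  {"fingers": 0,"offset": [0.0775,-0.0275,0],"twist": 54},
  {"fingers": 0,"offset": [0.0835,-0.0265,0],"twist": 58},
  {"fingers": 0,"offset": [0.09,-0.025,0],"twist": 62},
  {"fingers": 0,"offset": [0.0945,-0.0235,0],"twist": 65},
  {"fingers": 0,"offset": [0.0975,-0.0225,0],"twist": 67},
  {"fingers": 0,"offset": [0.0975,-0.0225,0],"twist": 67},
])

```text
time: 6.75
tcp_pos: [580.1, -204.2, 76.1]
ee_rot: [0.34, 0.62, -0.34, 0.62]
force: [-0.3, 0.6, -0.6]
opening: -0.1
```

```bash
python3 look.py 2
```

```text
6.85 [ 580.21367864 -204.26680526   76.36108165] [ 0.24925912  0.2128887  -0.7856356 ]
```

View pics/k2.png

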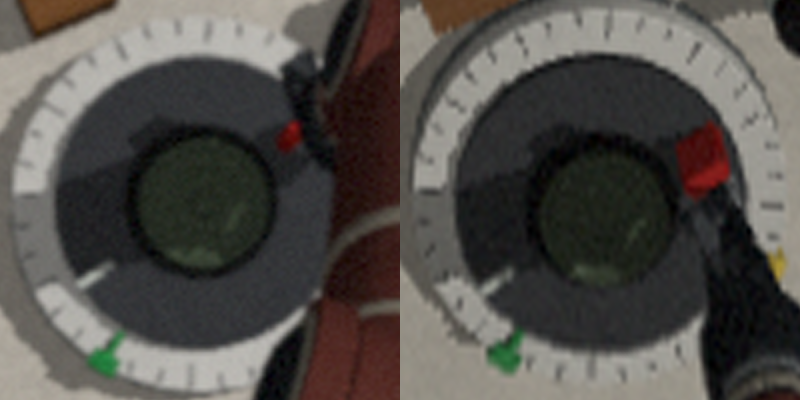

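```bash
cat > meas.py <<'E'
import sys
from h import *
f=np.load(f"k{sys.argv[1]}.npz");lo,hi=float(sys.argv[2]),float(sys.argv[3])
def pol(n,p,h,r0,r1):
    o=ortho(n,p,h,s=4).astype(np.float32)
    A=np.arange(lo,hi,.1);R=np.arange(r0,r1,.5);a=np.radians(A)[:,None]
    x=(600-4*R*np.sin(a)).astype(np.float32);y=(600-4*R*np.cos(a)).astype(np.float32)
    return A,cv2.remap(o,x,y,cv2.INTER_LINEAR)
for n,k in(("top","p"),("scene","q")):
    for (r0,r1) in((84,106),(84,95),(95,106)):
        A,m=pol(n,f[k],40,r0,r1);g=m.min(2).mean(1);w=np.clip(g-np.median(g)-0.4*(g.max()-np.median(g)),0,None)
        pk=A[g.argmax()];w[abs(A-pk)>5]=0;print(n,'index',r0,r1,round((A*w).sum()/w.sum(),2),end=' | ')
    for r0,r1 in((114,124),(124,130)):
        A,m=pol(n,f[k],34,r0,r1);g=(m[...,1]-np.maximum(m[...,0],m[...,2])).mean(1);w=np.clip(g-0.4*g.max(),0,None);pk=A[g.argmax()];w[abs(A-pk)>6]=0;print('green',r0,round((A*w).sum()/w.sum(),2),end=' | ')
    print()
E
python3 meas.py 2 105 165
```

```text
top index 84 106 125.85 | top index 84 95 126.11 | top index 95 106 125.7 | green 114 149.47 | green 124 149.31 | 
scene index 84 106 125.94 | scene index 84 95 126.05 | scene index 95 106 125.88 | green 114 149.04 | green 124 149.17 |
```

```bash
python3 - <<'E'
from h import *
b=F(117,19)
for t in range(1,26): print(t,((F(117+t,19)-b)/1000).round(4).tolist())
E
python3 meas.py 1 30 90 | cut -c1-60
```

```text
1 [0.0015, 0.0006]
2 [0.0029, 0.0012]
3 [0.0044, 0.0018]
4 [0.0058, 0.0024]
5 [0.0073, 0.0031]
6 [0.0087, 0.0038]
7 [0.0101, 0.0045]
8 [0.0115, 0.0052]
9 [0.0129, 0.006]
10 [0.0143, 0.0068]
11 [0.0156, 0.0076]
12 [0.017, 0.0084]
13 [0.0183, 0.0093]
14 [0.0196, 0.0101]
15 [0.0209, 0.0111]
16 [0.0222, 0.012]
17 [0.0234, 0.0129]
18 [0.0247, 0.0139]
19 [0.0259, 0.0149]
20 [0.0271, 0.0159]
21 [0.0283, 0.0169]
22 [0.0295, 0.018]
23 [0.0306, 0.0191]
24 [0.0318, 0.0202]
25 [0.0329, 0.0213]
top index 84 106 58.03 | top index 84 95 58.07 | top index 9
scene index 84 106 57.78 | scene index 84 95 57.8 | scene inmeas.py:14: RuntimeWarning: invalid value encountered in scalar divide
  A,m=pol(n,f[k],34,r0,r1);g=(m[...,1]-np.maximum(m[...,0],m[...,2])).mean(1);w=np.clip(g-0.4*g.max(),0,None);pk=A[g.argmax()];w[abs(A-pk)>6]=0;print('green',r0,round((A*w).sum()/w.sum(),2),end=' | ')
```

>>> play_rows([
  {"fingers": 0,"offset": [0.0015,0.0005,0],"twist": 1},
  {"fingers": 0,"offset": [0.0045,0.002,0],"twist": 3},
  {"fingers": 0,"offset": [0.0075,0.003,0],"twist": 5},
  {"fingers": 0,"offset": [0.01,0.0045,0],"twist": 7},
  {"fingers": 0,"offset": [0.013,0.006,0],"twist": 9},
  {"fingers": 0,"offset": [0.0155,0.0075,0],"twist": 11},
  {"fingers": 0,"offset": [0.0185,0.0095,0],"twist": 13},
  {"fingers": 0,"offset": [0.021,0.011,0],"twist": 15},
  {"fingers": 0,"offset": [0.0225,0.012,0],"twist": 16},
  {"fingers": 0,"offset": [0.0235,0.013,0],"twist": 17},
  {"fingers": 0,"offset": [0.024,0.0135,0],"twist": 17.5},
  {"fingers": 0,"offset": [0.0245,0.014,0],"twist": 18},
  {"fingers": 0,"offset": [0.0245,0.014,0],"twist": 18},
  {"fingers": 0,"offset": [0.0245,0.014,0],"twist": 18},
])

```text
time: 8.25
tcp_pos: [604.6, -189.9, 76.4]
ee_rot: [0.239, 0.665, -0.239, 0.666]
force: [0.7, -2.7, -0.3]
opening: 0.0
```

```bash
python3 look.py 3; python3 meas.py 3 125 165
```

```text
8.35 [ 604.49645288 -189.89863401   76.39446931] [-0.67467095 -2.67765539  0.0138745 ]
top index 84 106 143.18 | top index 84 95 143.22 | top index 95 106 143.15 | green 114 149.47 | green 124 149.28 | 
scene index 84 106 143.48 | scene index 84 95 143.55 | scene index 95 106 143.42 | green 114 149.0 | green 124 149.16 |
```

View pics/k3.png

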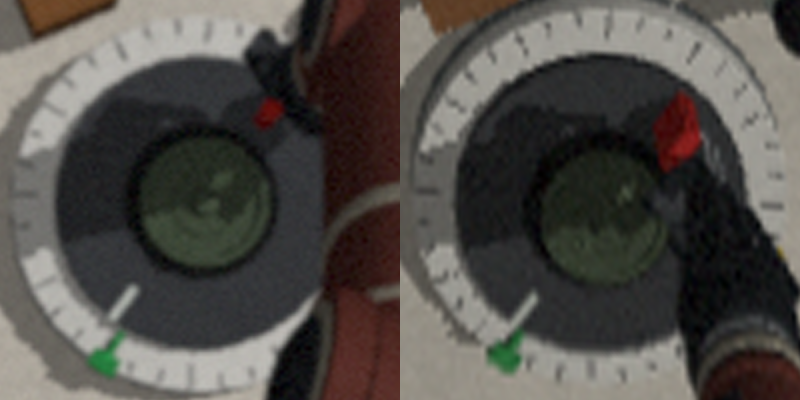

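>>> play_rows([
  {"fingers": 0,"offset": [0.0012,0.001,0],"twist": 1},
  {"fingers": 0,"offset": [0.0024,0.002,0],"twist": 2},
  {"fingers": 0,"offset": [0.0036,0.003,0],"twist": 3},
  {"fingers": 0,"offset": [0.0048,0.0041,0],"twist": 4},
  {"fingers": 0,"offset": [0.0054,0.0047,0],"twist": 4.5},
  {"fingers": 0,"offset": [0.0059,0.0052,0],"twist": 5},
  {"fingers": 0,"offset": [0.0059,0.0052,0],"twist": 5},
  {"fingers": 0,"offset": [0.0059,0.0052,0],"twist": 5},
])

```text
time: 9.15
tcp_pos: [610.3, -184.3, 76.4]
ee_rot: [0.21, 0.675, -0.21, 0.675]
force: [-0.3, -1.5, 0.3]
opening: 0.2
```

```bash
python3 look.py 4; python3 meas.py 4 125 165
```

```text
9.25 [ 610.23632714 -184.22947958   76.32845765] [ 0.16226298 -1.83601211 -0.19267249]
top index 84 106 148.33 | top index 84 95 148.43 | top index 95 106 148.25 | green 114 149.38 | green 124 149.25 | 
scene index 84 106 148.47 | scene index 84 95 148.42 | scene index 95 106 148.51 | green 114 148.81 | green 124 149.17 |
```

>>> play_rows([
  {"fingers": 0,"offset": [0.0005,0.0005,0],"twist": 0.4},
  {"fingers": 0,"offset": [0.0009,0.0009,0],"twist": 0.8},
  {"fingers": 0,"offset": [0.0009,0.0009,0],"twist": 0.8},
  {"fingers": 0,"offset": [0.0009,0.0009,0],"twist": 0.8},
])

```text
time: 9.65
tcp_pos: [611.0, -183.6, 76.3]
ee_rot: [0.205, 0.677, -0.205, 0.677]
force: [-1.0, -2.2, 1.4]
opening: -0.2
```

```bash
python3 look.py 5; python3 meas.py 5 125 165; python3 - <<'E'
from h import *
f=np.load("k5.npz")
a=ortho("top",f['p'],37,c=(452,-63),half=40,s=5);b=ortho("scene",f['q'],37,c=(452,-63),half=40,s=5)
cv2.imwrite("pics/z5.png",cv2.cvtColor(np.hstack([a,b]),cv2.COLOR_RGB2BGR))
E
```

```text
9.75 [ 610.94717206 -183.60264705   76.2834423 ] [-0.45078932 -2.19556614  0.90383176]
top index 84 106 148.85 | top index 84 95 148.87 | top index 95 106 148.83 | green 114 149.39 | green 124 149.26 | 
scene index 84 106 149.0 | scene index 84 95 149.1 | scene index 95 106 148.91 | green 114 148.94 | green 124 149.19 |
```

View pics/z5.png

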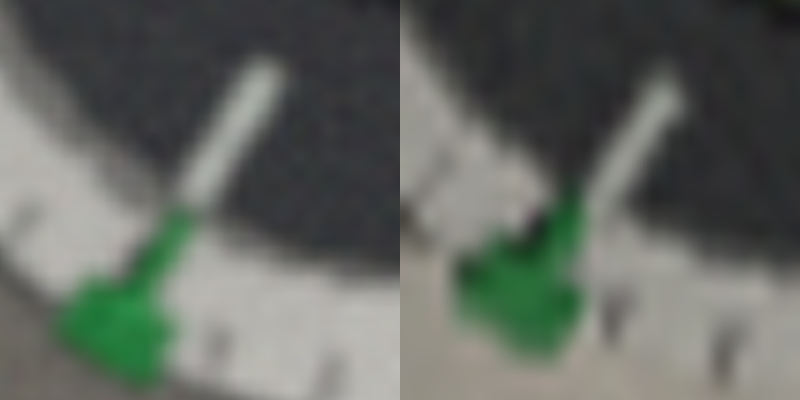

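>>> play_rows([
  {"fingers": 0,"offset": [0.0003,0.0003,0],"twist": 0.2},
  {"fingers": 0,"offset": [0.0003,0.0003,0],"twist": 0.2},
  {"fingers": 0,"offset": [0.0003,0.0003,0],"twist": 0.2},
])

```text
time: 10.05
tcp_pos: [611.3, -183.3, 76.3]
ee_rot: [0.204, 0.677, -0.204, 0.677]
force: [-1.4, -1.8, 1.5]
opening: -0.3
```

```bash
python3 look.py 6; python3 meas.py 6 125 165; python3 - <<'E'
from h import *
a=np.radians(185.5+141);print('back dir -t',np.sin(a),-np.cos(a))
E
```

```text
10.15 [ 611.27834258 -183.25414699   76.26990277] [-0.11952693 -2.2910282   0.8502761 ]
top index 84 106 149.13 | top index 84 95 149.12 | top index 95 106 149.13 | green 114 149.39 | green 124 149.19 | 
scene index 84 106 149.26 | scene index 84 95 149.42 | scene index 95 106 149.13 | green 114 148.93 | green 124 149.14 | 
back dir -t -0.5519369853120584 -0.833885822067168
```

>>> play_rows([
  {"fingers": 0,"offset": [-0.0015,-0.0025,0],"twist": 0},
  {"fingers": 0,"offset": [-0.005,-0.008,0],"twist": 0},
  {"fingers": 0,"offset": [-0.011,-0.017,0],"twist": 0},
  {"fingers": 0,"offset": [-0.011,-0.017,0.02],"twist": 0},
  {"fingers": 0,"offset": [-0.011,-0.017,0.06],"twist": 0},
  {"fingers": 0,"offset": [-0.011,-0.017,0.1],"twist": 0},
  {"fingers": 0,"offset": [-0.011,-0.017,0.14],"twist": 0},
  {"fingers": 0,"offset": [-0.04,-0.05,0.17],"twist": 0},
  {"fingers": 0,"offset": [-0.07,-0.09,0.18],"twist": 0},
  {"fingers": 0,"offset": [-0.1,-0.12,0.18],"twist": 0},
  {"fingers": 0,"offset": [-0.1,-0.12,0.18],"twist": 0},
  {"fingers": 0,"offset": [-0.1,-0.12,0.18],"twist": 0},
])

```text
time: 11.35
tcp_pos: [509.6, -305.4, 256.4]
ee_rot: [0.206, 0.677, -0.206, 0.676]
force: [1.4, 0.5, 0.9]
opening: 0.0
```

```bash
python3 look.py 7; python3 meas.py 7 125 165
```

```text
11.45 [ 511.82012357 -302.28803681  256.07839248] [ 0.42624815 -0.4095215   0.05402101]
top index 84 106 149.26 | top index 84 95 149.25 | top index 95 106 149.28 | green 114 149.46 | green 124 149.37 | 
scene index 84 106 149.51 | scene index 84 95 149.63 | scene index 95 106 149.36 | green 114 148.67 | green 124 149.21 |
```

View pics/k7.png

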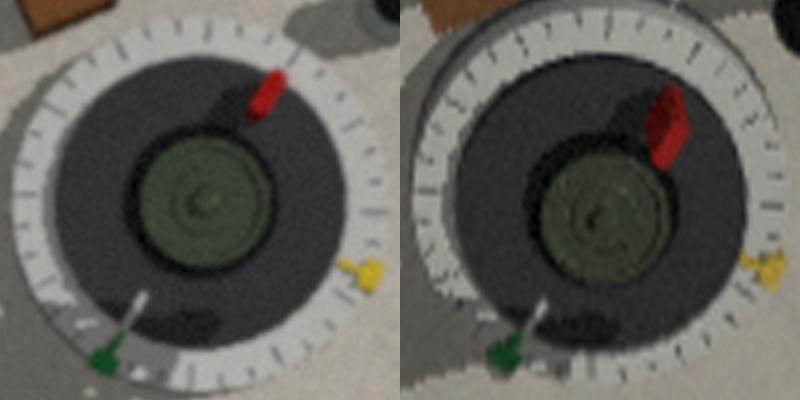

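```bash
python3 -c "
from workcell import job;print(job.finish_job())"
```

```text
the job is handed in; nothing more can be done
None
```

I pushed the red tab counter-clockwise about 144° with the closed fingertips, without pinching it. The white index line now lines up with the green marker. I then drew the hand back off the tab, lifted it clear and handed the job in at about 11.5 s.

- **Alignment:** after withdrawing, the top camera put the index at 149.3° and green at 149.4°. The scene camera put the index at 149.5° and green at 148.7° to 149.2°. The two cameras disagree slightly on the sign of the error; I trust the result to about 0.3–0.5° (under 1 mm at the rim).
- **Mirror and bench:** the mirror rode round on its pad and still looks centred. The tool force read no more than about 3 N at the end of each move. The clips, block and jar look unmoved in the close-up views. I did not take a last full-bench picture of the tape, mallet, driver and brush, but the arm never came down near them.

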